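Third hand for a microscope handrest

TASK

Be my third hand at the stereo microscope: pick up the loose handrest, offer its upright flange up to the bare metal pad on the side of the microscope base, level, square and edge to edge with the pad, and press it flat against the pad with a steady push of about 10 N (6 to 15 N) so that I can put the screws in. Keep that push up for at least four seconds without a break, and finish while still gripping the handrest and pressing. Come up to the pad gently, keep the arm and fingers off the microscope, and leave the other things on the bench alone.

Things in the scene. Friction and masses are not known exactly. Their poses are not given: they have to be found in the camera images.
- handrest: Loose cast handrest, painted white, black rubber inlay on top, 0.15 to 0.31 kg, lying right side up on the bench: a sloping wing with an upright flange at one end. Origin: on its underside plane (bench level as it lies), straight below the grip point and about below its centre of mass; z up. +y points squarely out of the flange, the way it is to be pressed; x is across the wing.
- wing (a point): The place to grip the handrest, across the wing: handrest x 0, y 0, z 16 mm, mid-thickness of the wing. The wing is 56 mm wide (x -28 to +28 mm, parallel sides) and 12 mm thick; its top falls at 7 degrees from z 30 mm at the flange towards -y, to a round end at y -80 mm. Same axes as the handrest.
- flange (a point): Centre of the outer face of the handrest's flange: handrest x 0, y +70 mm, z 15 mm; same axes as the handrest. The flange is an upright plate 100 mm along x, 6 mm thick (y +64 to +70 mm), z 0 to 30 mm, with a dark screw hole near each end.
- microscope: White stereo microscope, fixed. Origin: on the bench under its optical axis; +x out of its front (eyepieces), away from the robot; z up. Round base of radius 105 mm, 70 mm high; column 60 x 75 mm at x -165 mm, 380 mm high; head from 170 mm up, on the -y side within 60 mm of the axis (focus knobs, at x -105 mm: 75 mm). Its +y side already has a handrest of this kind.
- pad: Bare metal mounting pad on the -y side of the microscope base: rigid block 100 mm long (x), 30 mm high (z), a small dark tapped hole near each end. Origin: centre of its flat outer face, 115 mm from the optical axis, 45 mm above the bench; it faces its own -y. A fitted handrest has its axes parallel to these and its flange centre here, so its underside is 30 mm above the bench.
- screwdriver: Screwdriver lying on the bench, to be left alone. Origin under its middle.
- specimen_jar: Small glass specimen jar, 52 mm across, 75 mm high, to be left alone. Origin: centre of its underside.
- screw_dish: Round glass dish, 60 mm across, 14 mm high, holding the screws, to be left alone. Origin: centre of its underside.
- slide_box: Grey slide box 56 x 90 x 26 mm, to be left alone. Origin: centre of its underside.
Things that resemble listed ones, but are neither listed nor needed, are in the scene too. Several things look just like the handrest: the one meant starts farthest to the robot's left.

How it is judged:
By the outcome, as a careful person would: the job done as asked, in the order asked, and still so for the second after the job is handed in, while the arm keeps its last pose, push and grip.
It also fails if it takes over 64 s, if anything falls off the work surface, if the arm or the gripper's body presses on something with over 40 N, if the wrist force passes 120 N, or if a joint passes its speed limit or range.

ROBOT

A 6-joint arm with a two-finger parallel gripper is mounted at the origin on the work surface. World frame = base frame: x ahead of the robot, y to its left, z up, the work surface at z = 0. Lengths are in m, angles in rad, forces in N, time in s.
With the tool pointing down it reaches from about 0.225 to 0.875 m from the base axis. Payload 3.4 kg.
Tool frame: the origin (TCP) lies midway between the tips of the shut fingers; the grasp point (between the pads) lies manip.tcp_to_grasp behind it (manip.tcp_to_grasp is the distance from the TCP to the grasp point, in m); z points along the fingers, y is the line along which they close (so a half turn about z gives the same grasp; the last joint's range is limited). The gripper opens to 85 mm and grips with 20 to 120 N. Pads are 22 mm wide; open, the fingers measure 114 mm over their backs; the gripper's body (76 mm by 85 mm) begins 54 mm behind the grasp point. The pads swing forward as they close: fully open they stand 13 mm farther back than shut.
Start: joints at [1.207, 0.276, 1.505, -0, 1.361, -0.121], TCP at [0.138, 0.558, 0.196] pointing down, gripper open.
Joint ranges: [-2.89, 2.89], [-0.75, 2.08], [0.22, 2.7], [-1.18, 4.32], [0.11, 2.71], [-2.7, 2.7]. Speed limits (rad/s): [2.57, 2.57, 3.14, 3.14, 3.14, 3.14].

INTERFACE

Orientations are given as a unit quaternion [x, y, z, w].
In Python, from bench import manip gives the robot as it stands.
- The arm moves only by the tool servo_tool, never from a script. Its argument "increments" is a list of rows, each a list of 6 numbers: the shift along the tool's x, y, z each as a share of 0.15 m, from -1 to 1, then the turn, a rotation vector about the tool's x, y, z each as a share of 180 degrees, from -1 to 1. In form: [[tx, ty, tz, rx, ry, rz], ...]. A call has 1 to 20 rows; each row is the pose to reach, as a shift and turn from the pose commanded when the call began, along the tool's axes at that moment, turning the shorter way round; what a row does not reach only later rows make up. A row lasts 1/12 s, in which the tool goes at most 41.7 mm and 7.16 degrees, less where a joint would pass 70% of its speed; a pose out of reach is approached as far as the arm can. A call with a number of a shift or a turn outside -1 to 1 is refused whole. A call with a gripper value outside its range is refused whole. "grip" is the opening, from -1 (shut) to 1 (fully open), set as the call begins (left out, the last holds). The fingers move at their own pace and stop on an object; "force" is the grip in N (left out, the last holds). Time passes only in rows, so rows that repeat a pose let the fingers close. It gives the time, the measured TCP pose, the force, the opening and the grip force at its end, in the units of the state.
- manip.get_obs(): the state, without advancing time (a new reading comes with each control period).
- manip.capture(name): name is "scene" or "top"; returns a dict with "image" (400x640x3 uint8, red, green, blue), "vertical_fov" (degrees; the focal length in pixels is half the picture's height over the tangent of half this angle, whatever the lens; pixels are square), "cx", "cy" (the principal point, pixels), "k1" (the pictures are not rectified: a ray, as slopes to the right and down, at radius r is drawn at 1 + k1 r^2 times it, then the intrinsics apply), "origin" and "orientation" of the camera in the world. Camera axes: x right, y up, looking along -z (the intrinsics and any distortion apply to the point x, -y, -z); pixel columns grow to the right and rows downward; lengths in m; the calibration is good to about 2 mm. A picture is of the moment at which its call begins. There is no depth.
- manip.sign_off(): hands the job in; it is judged then, once.
Trained networks look in a picture, given as the dict that the camera call returned (one of the last four; its "shot" number tells which), for a name from the list of things; names that differ only in an ending like _2 or _b are one class to them, and where a whole thing is asked for, a point or a joint stands for the part that bears it (a point fixed in the world has none). Each returns a list of dicts, best first, with "conf" (0 to 1); they miss things now and then, are a little off and sometimes report something else, mostly with a low value. They report only what shows in the picture. A call takes as long as a camera call. They do not tell look-alikes from the thing itself.
- manip.find_in(picture, target): "rect" ([left, top, right, bottom] in pixels, round what is visible of it).
The state is a dict: "clock": time; "joint_positions": joint angles; "joint_velocities": joint speeds; "joint_torque": joint torques, N m; "tcp_pos": TCP position; "eef_rot": TCP orientation; "force": force on the tool from outside, world axes, zero at the start; "wrist_torque": the same for the moment, N m; "gripper_width": opening from 0.0 (shut) to 1.0 (fully open); "gripper_force": force on a finger pad.
Only numpy, scipy, OpenCV 4.12 (cv2) and the standard library are available. Lean on these libraries where they do the work, as an engineer would, in place of code of your own. Each camera call takes 0.05 s, during which the arm holds its last target. There are 200 camera calls.

## Working session

There is one attempt and no reset: what is moved stays moved. The work goes in short steps, Python scripts to look and compute and a tool call to move; the robot and the scene stay as the last step left them, time stands still between calls to the robot, and variables do not carry over. Pictures are saved under pics/ and viewed, at most 10 in all, crops included, and the job is handed in when it is done.

Besides the shell and the picture viewer there is one more tool, called after "Emit:" as name(argument=value, ...) on one line, values as JSON. servo_tool: Moves the arm, as the interface text tells. Its arguments: {"type":"object","properties":{"increments":{"type":"array","items":{"type":"array","items":{"type":"number"}}},"grip":{"type":"number"},"force":{"type":"number"}},"required":["increments"]}

```bash
ls; mkdir -p pics; cat > h.py <<'E'
import numpy as np,cv2
from scipy.spatial.transform import Rotation as R
def cal(c):
    f=200/np.tan(np.radians(c['vertical_fov'])/2)
    return f,R.from_quat(c['orientation']).as_matrix(),np.array(c['origin'])
def proj(c,P):
    f,M,o=cal(c); p=(np.atleast_2d(P)-o)@M
    s=np.c_[p[:,0]/-p[:,2],-p[:,1]/-p[:,2]]
    r2=(s**2).sum(1,keepdims=True); s=s*(1+c['k1']*r2)
    return s*f+[c['cx'],c['cy']]
def ray(c,uv):
    f,M,o=cal(c); d=(np.atleast_2d(uv)-[c['cx'],c['cy']])/f; s=d.copy()
    for _ in range(20): s=d/(1+c['k1']*(s**2).sum(1,keepdims=True))
    return o,np.c_[s[:,0],-s[:,1],-np.ones(len(s))]@M.T
def atz(c,uv,z):
    o,d=ray(c,uv); return o+d*((z-o[2])/d[:,2])[:,None]
E
python3 - <<'E'
from bench import manip
from h import *
import pickle
print(manip.tcp_to_grasp, manip.get_obs())
for n in('scene','top'):
    c=manip.capture(n); cv2.imwrite(f'pics/{n}0.png',c['image'][...,::-1]); pickle.dump(c,open(n+'0.pkl','wb'))
    print({k:v for k,v in c.items() if k!='image'})
    for t in('handrest','pad','microscope','flange','slide_box','specimen_jar'):
        print(t,[(np.round(d['rect']).tolist(),round(d['conf'],2)) for d in manip.find_in(c,t)])
E
```

```text
pics
0.0187 {'clock': 0.0, 'joint_positions': array([ 1.20697682e+00,  2.76580103e-01,  1.50615635e+00,  7.62661478e-06,
        1.36069500e+00, -1.20962422e-01]), 'joint_velocities': array([-0.00010477, -0.00198708,  0.00011023,  0.00127844, -0.00086094,
       -0.00081653]), 'joint_torque': array([ 2.43569288e-03, -4.16779697e+01, -2.45802552e+01,  3.39888466e-04,
        1.09830784e-02,  3.29023158e-05]), 'tcp_pos': array([0.13803869, 0.55756171, 0.19473901]), 'eef_rot': array([ 1.21131094e-01,  9.92636093e-01, -8.91627325e-04, -2.24297946e-04]), 'force': array([0.9540668 , 0.68113219, 0.24708239]), 'wrist_torque': array([ 0.02016897,  0.00504089, -0.00573581]), 'gripper_force': 0.0, 'gripper_width': 1.0059893677884795}
{'vertical_fov': 51.7622899499592, 'cx': 315.2154200625779, 'cy': 199.1546397286535, 'k1': -0.08009872069503045, 'origin': array([ 1.05213585, -0.16691571,  0.87327004]), 'orientation': array([0.25067013, 0.19954226, 0.60051548, 0.73261759]), 'shot': 1}
handrest [([138.0, 303.0, 196.0, 379.0], 0.94), ([189.0, 147.0, 246.0, 182.0], 0.86)]
pad [([417.0, 225.0, 442.0,
[... 281 characters left out ...]
0.94)]
{'vertical_fov': 52.63650573968795, 'cx': 311.0973370026098, 'cy': 201.47887958163605, 'k1': 0.034582568175362004, 'origin': array([ 0.39340026, -0.02932456,  1.19448139]), 'orientation': array([-0.01589178,  0.02889753,  0.7112929 , -0.70212164]), 'shot': 2}
handrest [([412.0, 99.0, 448.0, 148.0], 0.82), ([313.0, 160.0, 368.0, 209.0], 0.73), ([360.0, 268.0, 412.0, 308.0], 0.65)]
pad [([219.0, 130.0, 228.0, 169.0], 0.64)]
microscope [([38.0, 62.0, 227.0, 224.0], 0.86)]
flange [([414.0, 97.0, 452.0, 143.0], 0.92), ([316.0, 160.0, 364.0, 214.0], 0.9), ([361.0, 267.0, 417.0, 310.0], 0.9)]
slide_box [([324.0, 112.0, 359.0, 137.0], 0.86)]
specimen_jar [([364.0, 117.0, 389.0, 136.0], 0.83)]
```

```bash
python3 - <<'E'
import cv2
a=cv2.imread('pics/top0.png');cv2.imwrite('pics/top0z.png',cv2.resize(a[40:330,30:470],None,fx=1.8,fy=1.8,interpolation=2))
E
```

```text
(no output)
```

View pics/scene0.png

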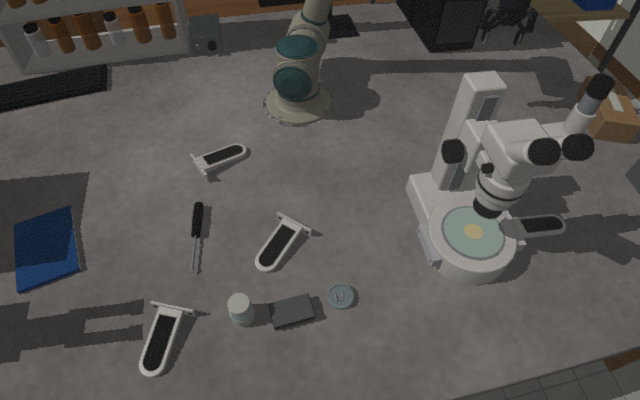

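View pics/top0z.png

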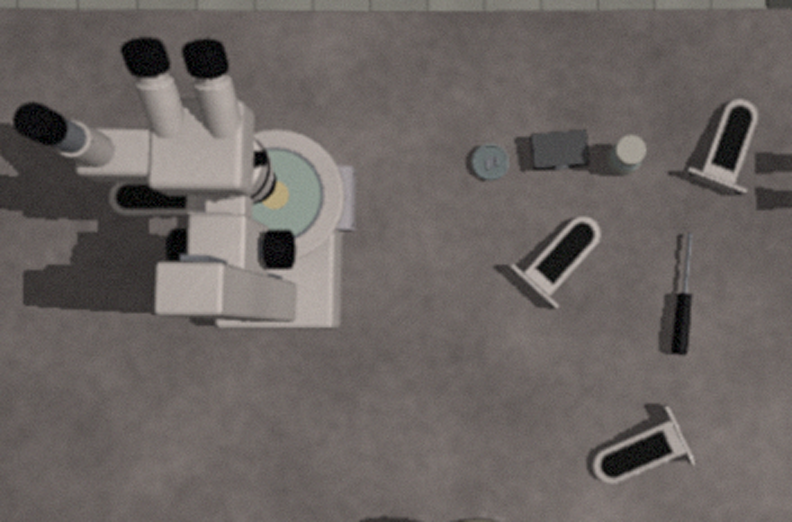

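The scene view shows three loose look-alikes, at (285,240), (218,157) and (165,335), with the microscope on the right and its pad at (430,245). In the top view (image right is -y), the handrest farthest left is the one at raw pixels (313–368, 160–209). The pad is at about (223,150).

```bash
cat > est.py <<'E'
import pickle
from h import *
from scipy.optimize import least_squares
s=pickle.load(open('scene0.pkl','rb'));t=pickle.load(open('top0.pkl','rb'))
if __name__=='__main__':
    print('tcp',proj(s,[.138,.558,.195]),proj(t,[.138,.558,.195]),'base',proj(s,[0,0,0]),proj(t,[0,0,0]))
    # zoomed crops, gray-enhanced, for corner picking
    def crop(c,l,r,tp,b,k): return cv2.resize(c['image'][tp:b,l:r,::-1],None,fx=k,fy=k,interpolation=cv2.INTER_CUBIC)
    a=crop(t,300,380,150,220,5); b=crop(s,245,320,205,275,5)
    d=crop(t,190,270,110,180,5); e=crop(s,400,475,210,280,5)
    im=np.vstack([np.hstack([a,b[:350,:375]]),np.hstack([d,e])]); im=cv2.convertScaleAbs(im,alpha=1.3)
    cv2.imwrite('pics/crops.png',im[:, :800]); print(im.shape)
E
python3 est.py
python3 - <<'E'
import cv2
im=cv2.imread('pics/crops.png');cv2.imwrite('pics/crops2.png',cv2.resize(im,(664,600)))
E
```

```text
tcp [[493.93871323  58.14593939]] [[ 56.00896562 339.49088545]] base [[298.81961841 102.35151654]] [[295.25197041 364.86440054]]
(700, 775, 3)
```

View pics/crops2.png

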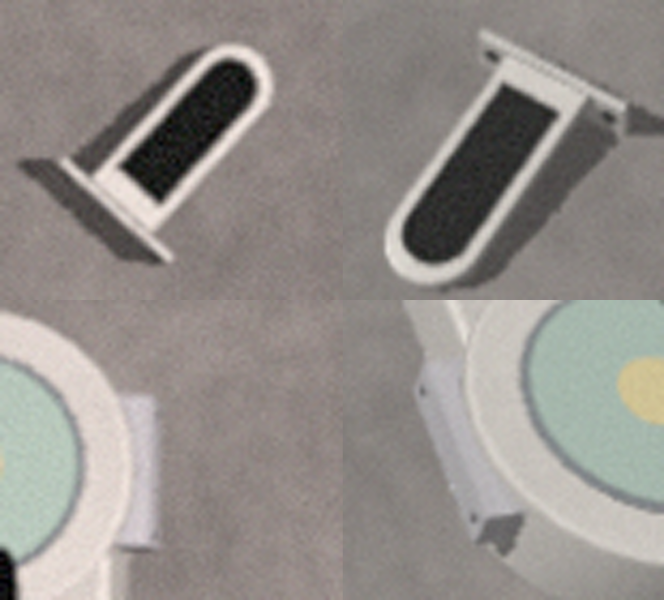

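The crops show the target handrest's flange edge, inlay and round end, plus the pad in both views. I'll enlarge these to pick corners accurately.

```bash
python3 - <<'E'
from est import *
def crop(c,l,tp,w,h,k): return cv2.resize(c['image'][tp:tp+h,l:l+w,::-1],None,fx=k,fy=k,interpolation=cv2.INTER_CUBIC)
im=np.hstack([crop(s,412,220,40,60,10),crop(t,210,125,20,60,10)])
im=cv2.convertScaleAbs(im,alpha=1.8,beta=-130)
for i in range(0,600,50): cv2.putText(im,'-',(0,i+4),0,.4,(0,0,255),1)
for i in range(0,600,50): cv2.putText(im,'|',(i,8),0,.4,(0,0,255),1)
cv2.imwrite('pics/pad.png',im)
im=np.hstack([crop(s,250,205,66,40,6),crop(t,310,182,36,40,10)[:, :360] if 0 else cv2.resize(crop(t,308,182,36,32,7),(252,240))[:240]])
im=cv2.convertScaleAbs(im,alpha=1.3); cv2.imwrite('pics/fl.png',im)
E
```

```text
(no output)
```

View pics/pad.png

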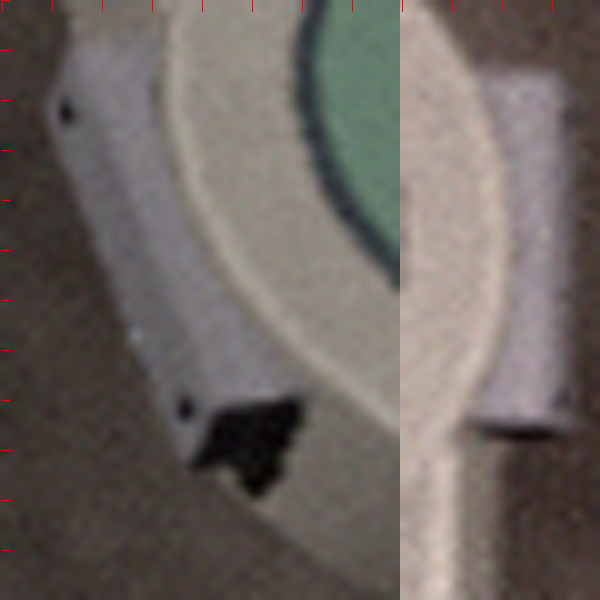

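View pics/fl.png

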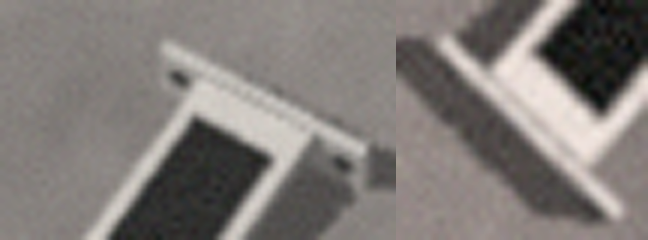

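```bash
cat > fit.py <<'E'
from est import *
def px(x,y,ox,oy,k): return np.array([ox+(x+.5)/k-.5,oy+(y+.5)/k-.5])
def pose(q,P):
    c,s_=np.cos(q[3]),np.sin(q[3]); P=np.array(P,float)/1000
    return P@np.array([[c,s_,0],[-s_,c,0],[0,0,1]])+q[:3]
th=np.radians(np.arange(180,361,3))
def zt(y): return 30-(64-y)*np.tan(np.radians(7))
arc=np.c_[28*np.cos(th),-52+28*np.sin(th),zt(-52+28*np.sin(th))]
E
cat > fit1.py <<'E'
from fit import *
k=4.285
S=lambda x,y:px(x,y,250,205,6); T=lambda x,y:px(x-396,y,308,182,7)
def r(q):
    out=[proj(s,pose(q,[[50,70,30],[-50,70,30]]))-[S(366,149),S(163,42)]] if 0 else []
    A=proj(s,pose(q,[[-50,70,30],[50,70,30]]))
    out+= [A-np.array(SC)]
    B=proj(t,pose(q,[[-50,70,30],[50,70,30],[-50,64,30],[50,64,30]])); out+=[B-np.array(TC)]
    a=proj(t,pose(q,arc)); out+=[[[a[:,0].max()-px(273,0,300,150,k)[0],a[:,1].min()-px(0,44,300,150,k)[1]]]]
    a=proj(s,pose(q,arc)); out+=[[[a[:,0].min()-px(385-343,0,245,205,k)[0],a[:,1].max()-px(0,284,245,205,k)[1]]]]
    return np.vstack(out).ravel()
# +y_h points to (-x,+y): -x_h is at ... x_h = R(-90)y_h -> (+,+): x_h end has larger world x
SC=[S(163,42),S(366,149)]; TC=[T(614,218),T(438,40),T(623,210),T(446,36)]
for flip in(0,1):
    if flip: SC=SC[::-1];TC=[TC[1],TC[0],TC[3],TC[2]]
    g=least_squares(r,[.43,-.1,0,np.radians(45)],x_scale=[.01,.01,.01,.1]); print(g.x,np.degrees(g.x[3]),g.cost);print(np.round(g.fun.reshape(-1,2),2).tolist())
    if not flip: np.save('hr.npy',g.x)
P=lambda x,y:px(x,y,412,220,10); Q=lambda x,y:px(x-400,y,210,125,10)
def rp(q):
    A=proj(s,pose(q,[[-50,0,15],[-50,0,-15],[50,0,-15],[50,0,15]]))-[P(72,45),P(47,105),P(190,465),P(213,405)]
    B=proj(t,pose(q,[[50,0,15],[-50,0,15]]))-[Q(561,70),Q(561,428)]
    return np.vstack([A,B]).ravel()
g=least_squares(rp,[.45,.2,.045,0],x_scale=[.01,.01,.01,.1]); print('pad',g.x,np.degrees(g.x[3]));print(np.round(g.fun.reshape(-1,2),2).tolist())
np.save('pad.npy',g.x)
# network rects: slide box, jar, dish as obstacles
for n,uv in dict(slide=[341,124],jar=[376,126],dish=[302,130],moved2=[386,288]).items(): print(n,atz(t,[uv],.02).round(3))
print('goal grip', pose(g.x,[[0,-70,-29+0]]))
E
python3 fit1.py
```

```text
[ 0.52220007 -0.14376013 -0.00837179  0.81275774] 46.56758842242066 3.348802027822196
[[0.82, 0.1], [0.26, -0.08], [0.24, -1.04], [0.06, 1.12], [0.34, -1.42], [0.32, 0.18], [-0.15, 1.01], [-0.4, -0.29]]
[ 0.50948399 -0.15001416 -0.03872284  0.59647779] 34.17565990157878 3828.9672498196223
[[-28.27, -14.17], [32.7, 26.57], [20.6, 27.58], [-23.78, -25.29], [21.11, 27.0], [-23.43, -25.28], [2.95, 9.5], [-5.43, -1.29]]
pad [ 0.61564202  0.18989531  0.04667292 -0.01223503] -0.7010156647909437
[[-0.4, -0.41], [-0.45, 0.45], [-0.64, 0.18], [0.15, -0.17], [-0.56, 0.04], [-0.93, -0.54]]
slide [[ 0.695 -0.143  0.02 ]]
jar [[ 0.688 -0.246  0.02 ]]
dish [[ 0.679 -0.028  0.02 ]]
moved2 [[ 0.216 -0.263  0.02 ]]
goal grip [[0.61478559 0.11990055 0.01767292]]
```

```bash
sed -i 's/T=lambda x,y:px(x-396,y,308,182,7)/T=lambda x,y:px(x-396,(y+.5)*7\/7.5-.5,308,182,7)/; s/for flip in(0,1)/for flip in(0,)/' fit1.py; python3 fit1.py; python3 - <<'E'
from fit import *
from bench import manip
o=manip.get_obs(); print(R.from_quat(o['eef_rot']).as_matrix().round(3))
q=np.load('hr.npy'); print(pose(q,[[0,0,16]]))
E
```

```text
[ 0.52462415 -0.1436215  -0.00515549  0.81594072] 46.74995977691791 1.059754555504596
[[0.82, 0.12], [0.46, -0.09], [0.36, 0.17], [0.05, 0.66], [0.47, -0.28], [0.3, -0.32], [-0.1, -0.01], [-0.32, 0.01]]
pad [ 0.61564202  0.18989531  0.04667292 -0.01223503] -0.7010156647909437
[[-0.4, -0.41], [-0.45, 0.45], [-0.64, 0.18], [0.15, -0.17], [-0.56, 0.04], [-0.93, -0.54]]
slide [[ 0.695 -0.143  0.02 ]]
jar [[ 0.688 -0.246  0.02 ]]
dish [[ 0.679 -0.028  0.02 ]]
moved2 [[ 0.216 -0.263  0.02 ]]
goal grip [[0.61478559 0.11990055 0.01767292]]
[[-0.971  0.24   0.   ]
 [ 0.24   0.971  0.   ]
 [-0.     0.    -1.   ]]
[[ 0.52462415 -0.1436215   0.01084451]]
```

```bash
cat >> fit1.py <<'E'
f=lambda v:r([v[0],v[1],0,v[2]]); g=least_squares(f,[.52,-.14,.8],x_scale=[.01,.01,.1]); print('hr z=0',g.x,np.degrees(g.x[2]),g.cost); np.save('hr.npy',[g.x[0],g.x[1],0,g.x[2]])
f=lambda v:rp([v[0],v[1],.045,v[2]]); g=least_squares(f,[.6,.19,0],x_scale=[.01,.01,.1]); print('pad z45',g.x,np.degrees(g.x[2]),g.cost)
E
python3 fit1.py | tail -2
cat > go.py <<'E'
import sys
from h import *
from bench import manip
# usage: go.py x y z yaw(deg, of tool y axis)
x,y,z,yaw=map(float,sys.argv[1:5])
o=manip.get_obs(); M=R.from_quat(o['eef_rot']).as_matrix()
a=np.radians(yaw); T=np.c_[[-np.sin(-0)*0+np.sin(a)*-1,np.cos(a),0],[np.cos(a),np.sin(a),0],[0,0,-1]]
T[:,0]=np.cross(T[:,1],T[:,2])
d=M.T@(np.array([x,y,z])-o['tcp_pos'])/.15; rv=R.from_matrix(M.T@T).as_rotvec()/np.pi
print('inc',d.round(3).tolist(),rv.round(4).tolist(),'rows',abs(d).max()*.15/.0417,np.linalg.norm(rv)*180/7.16)
print(o['clock'],'tcp',o['tcp_pos'].round(4),'F',o['force'].round(2),'w',round(o['gripper_width'],3),'gf',o['gripper_force'])
print('tool axes yaw',np.degrees(np.arctan2(M[1,1],M[0,1])).round(2),'tilt',(np.degrees(M[:2,2])).round(2))
E
python3 go.py .215 .35 .2 46.75; 
```

```text
hr z=0 [ 0.52562171 -0.14343052  0.81795808] 46.86554606252448 2.7006645240697207
pad z45 [ 0.615144    0.19044872 -0.01184854] -0.6788714192261255 1.492777810885188
inc [-0.83, -1.224, -0.029] [0.0, -0.0, 0.163] rows 4.402887168515841 4.097506937045934
0.7 tcp [0.1383 0.5582 0.1956] F [ 0.99  0.14 -0.34] w 1.0 gf 0.0
tool axes yaw 76.09 tilt [0.   0.01]
```

Emit:
servo_tool(increments=[[-0.1,-0.15,0,0,0,0.02],[-0.3,-0.4,0,0,0,0.06],[-0.5,-0.7,0,0,0,0.1],[-0.65,-0.9,0,0,0,0.14],[-0.7,-1,0,0,0,0.163],[-0.7,-1,0,0,0,0.163]])

```text
clock: 1.2
tcp_pos: [0.2045, 0.3818, 0.1956]
eef_rot: [0.371, 0.929, -0.002, 0.001]
force: [0.1, 0.0, 0.1]
gripper_width: 0.999
gripper_force: 0.0
```

```bash
python3 go.py .27 .25 .2 46.87;python3 go.py .526 -.1434 .2 46.87
```

```text
inc [-0.922, -0.335, -0.025] [-0.0008, 0.001, -0.0025] rows 3.316644343076803 0.07005258984484321
1.2 tcp [0.2045 0.3818 0.1956] F [0.08 0.02 0.1 ] w 0.999 gf 0.0
tool axes yaw 46.43 tilt [ 0.03 -0.23]
inc [-3.966, -1.059, -0.014] [-0.0008, 0.001, -0.0025] rows 14.267078900770366 0.07005258984484321
1.2 tcp [0.2045 0.3818 0.1956] F [0.08 0.02 0.1 ] w 0.999 gf 0.0
tool axes yaw 46.43 tilt [ 0.03 -0.23]
```

Emit:
servo_tool(increments=[[-0.25,-0.15,0,0,0,0],[-0.5,-0.25,0,0,0,0],[-0.75,-0.35,0,0,0,0],[-1,-0.45,0,0,0,0]])

```text
clock: 1.53
tcp_pos: [0.2674, 0.2345, 0.1959]
eef_rot: [0.367, 0.93, 0.001, 0.0]
force: [0.4, 1.0, 0.4]
gripper_width: 1.0
gripper_force: 0.0
```

Emit:
servo_tool(increments=[[-0.25,-0.07,0,0,0,0],[-0.5,-0.14,0,0,0,0],[-0.75,-0.2,0,0,0,0],[-1,-0.27,0,0,0,0]])

```text
clock: 1.87
tcp_pos: [0.3499, 0.1019, 0.1962]
eef_rot: [0.368, 0.93, 0.001, 0.001]
force: [0.7, 0.9, -0.1]
gripper_width: 1.002
gripper_force: 0.0
```

Emit:
servo_tool(increments=[[-0.25,-0.05,0,0,0,0],[-0.5,-0.1,0,0,0,0],[-0.75,-0.15,0,0,0,0],[-0.9,-0.18,0,0,0,0],[-1,-0.2,0,0,0,0],[-1,-0.2,0,0,0,0]])

```text
clock: 2.37
tcp_pos: [0.4397, -0.0235, 0.1955]
eef_rot: [0.37, 0.929, -0.0, 0.001]
force: [-0.4, -0.3, 0.2]
gripper_width: 0.999
gripper_force: 0.0
```

```bash
python3 go.py .5256 -.1434 .1 46.87
```

```text
inc [-0.965, -0.188, 0.638] [0.0001, 0.0004, -0.0014] rows 3.4696523230725234 0.03678691468837867
2.3667 tcp [ 0.4397 -0.0235  0.1955] F [-0.36 -0.34  0.17] w 0.999 gf 0.0
tool axes yaw 46.62 tilt [ 0.07 -0.04]
```

Emit:
servo_tool(increments=[[-0.25,-0.05,0.1,0,0,0],[-0.5,-0.1,0.25,0,0,0],[-0.75,-0.15,0.45,0,0,0],[-0.9,-0.18,0.6,0,0,0],[-0.965,-0.188,0.64,0,0,0],[-0.965,-0.188,0.64,0,0,0],[-0.965,-0.188,0.64,0,0,0],[-0.965,-0.188,0.64,0,0,0]])

```text
clock: 3.03
tcp_pos: [0.5231, -0.1394, 0.1008]
eef_rot: [0.368, 0.93, 0.0, 0.0]
force: [-0.2, 0.4, 0.4]
gripper_width: 0.996
gripper_force: 0.0
```

```bash
python3 go.py .5256 -.1434 -.004 46.87; python3 - <<'E'
from bench import manip
from h import *
ims=[]
for n,(l,tp) in dict(scene=(210,150),top=(285,120)).items():
    c=manip.capture(n); ims.append(cv2.resize(c['image'][tp:tp+140,l:l+130,::-1],None,fx=3,fy=3,interpolation=2))
cv2.imwrite('pics/over.png',np.hstack(ims))
E
```

```text
inc [-0.03, -0.008, 0.699] [0.0003, -0.0, -0.0002] rows 2.5129637780244307 0.009348096322312484
3.0333 tcp [ 0.5231 -0.1394  0.1008] F [-0.21  0.41  0.43] w 0.996 gf 0.0
tool axes yaw 46.83 tilt [0.03 0.04]
```

View pics/over.png

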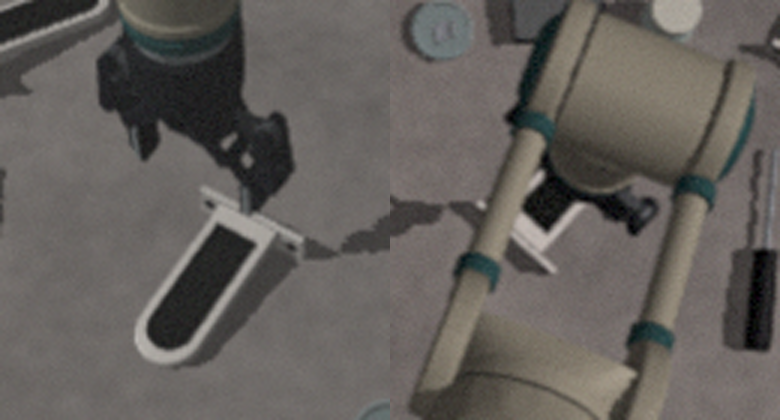

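The scene view shows the fingers straddling the wing axis. In the top view the forearm hides most of the handrest, but the flange and wing show between the fingers. Next I'll descend.

Emit:
servo_tool(increments=[[-0.03,-0.008,0.1,0,0,0],[-0.03,-0.008,0.25,0,0,0],[-0.03,-0.008,0.4,0,0,0],[-0.03,-0.008,0.5,0,0,0],[-0.03,-0.008,0.56,0,0,0],[-0.03,-0.008,0.6,0,0,0],[-0.03,-0.008,0.6,0,0,0],[-0.03,-0.008,0.6,0,0,0]])

```text
clock: 3.8
tcp_pos: [0.5265, -0.1451, 0.0105]
eef_rot: [0.368, 0.93, 0.0, 0.001]
force: [-0.3, -0.4, -0.1]
gripper_width: 0.999
gripper_force: 0.0
```

Emit:
servo_tool(increments=[[0,0,0.03,0,0,0],[0,0,0.06,0,0,0],[0,0,0.09,0,0,0],[0,0,0.1,0,0,0],[0,0,0.1,0,0,0],[0,0,0.1,0,0,0]], grip=0.55)

```text
clock: 4.3
tcp_pos: [0.5258, -0.1452, -0.0056]
eef_rot: [0.369, 0.93, 0.0, -0.0]
force: [-0.4, -0.5, 0.1]
gripper_width: 0.776
gripper_force: 0.0
```

```bash
python3 go.py .5256 -.1434 -.004 46.87
```

```text
inc [0.009, 0.008, -0.011] [-0.0, -0.0001, -0.0007] rows 0.03827823697389233 0.017793622561284316
4.3 tcp [ 0.5258 -0.1452 -0.0056] F [-0.35 -0.46  0.15] w 0.776 gf 0.0
tool axes yaw 46.74 tilt [-0.02  0.01]
```

Emit:
servo_tool(increments=[[0.005,0.008,-0.013,0,0,0],[0.005,0.008,-0.013,0,0,0],[0.005,0.008,-0.013,0,0,0],[0.005,0.008,-0.013,0,0,0],[0.005,0.008,-0.013,0,0,0],[0.005,0.008,-0.013,0,0,0],[0.005,0.008,-0.013,0,0,0],[0.005,0.008,-0.013,0,0,0],[0.005,0.008,-0.013,0,0,0],[0.005,0.008,-0.013,0,0,0]], grip=-1, force=80)

```text
clock: 5.13
tcp_pos: [0.5261, -0.1438, -0.0035]
eef_rot: [0.369, 0.93, 0.0, -0.0]
force: [0.4, -0.5, -0.4]
gripper_width: 0.0
gripper_force: 0.0
```

```bash
python3 go.py .5256 -.1434 .1 46.87
```

```text
inc [0.004, -0.001, -0.69] [0.0, -0.0, -0.0007] rows 2.481651638627106 0.016892642333828534
5.1333 tcp [ 0.5261 -0.1438 -0.0035] F [ 0.37 -0.51 -0.44] w 0.0 gf 0.0
tool axes yaw 46.75 tilt [-0.    0.01]
```

```bash
python3 - <<'E'
from bench import manip
from h import *
ims=[]
for n,(l,tp) in dict(scene=(210,150),top=(285,120)).items():
    c=manip.capture(n); ims.append(cv2.resize(c['image'][tp:tp+140,l:l+130,::-1],None,fx=3,fy=3,interpolation=2))
cv2.imwrite('pics/closed.png',np.hstack(ims))
print(manip.get_obs())
E
```

```text
{'clock': 5.2333, 'joint_positions': array([-3.94444658e-01,  4.18122853e-01,  1.84577823e+00,  9.53989971e-05,
        8.77710887e-01, -1.21040706e+00]), 'joint_velocities': array([-4.10317471e-04,  1.90210415e-04, -7.11319333e-04,  9.81655630e-04,
       -2.33031163e-04, -2.43589624e-05]), 'joint_torque': array([-2.14731904e-04, -4.30062282e+01, -1.75848538e+01,  1.69143818e-04,
        1.06102289e-03,  2.55579824e-08]), 'tcp_pos': array([ 0.52616198, -0.14381595, -0.00346343]), 'eef_rot': array([ 3.68548792e-01,  9.29608405e-01,  3.68530048e-05, -9.03073418e-06]), 'force': array([0.529793  , 0.24752331, 0.56368571]), 'wrist_torque': array([-0.01594798, -0.01401439, -0.02683864]), 'gripper_force': 0.0, 'gripper_width': 0.0004866592800945137}
```

View pics/closed.png

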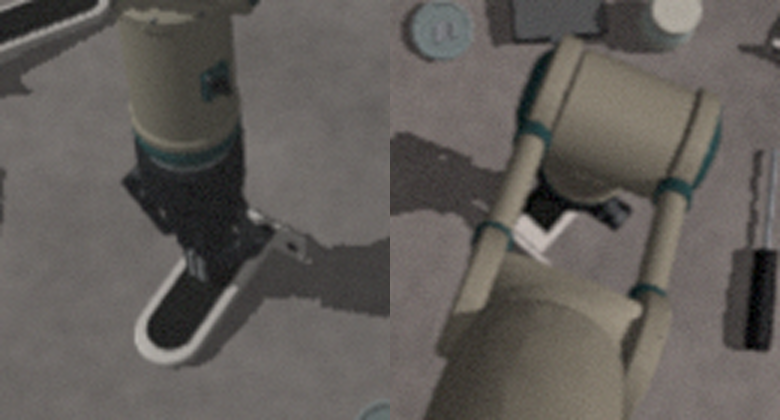

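The fingers closed above the wing: in the scene crop their tips overlie the inlay at about (195,270), raw (275,240). I'll compare that with the projected TCP.

```bash
python3 - <<'E'
from est import *
for z in(-.0035,.01,.024,.035):
    p=proj(s,[.526,-.144,z]); print(z,p,(p-[210,150])*3, (proj(t,[.526,-.144,z])-[285,120])*3)
q=np.load('hr.npy'); 
from fit import *
print(((proj(s,pose(q,[[0,-80,12],[0,0,22],[28,0,22],[-28,0,22]]))-[210,150])*3).round())
E
```

```text
-0.0035 [[278.64428895 247.27735124]] [[205.93286686 291.83205373]] [[170.17758593 186.31904536]]
0.01 [[278.29638805 244.43031815]] [[204.88916414 283.29095446]] [[171.46338237 184.79065223]]
0.024 [[277.9278707  241.41159596]] [[203.78361211 274.23478789]] [[172.82789593 183.16870054]]
0.035 [[277.63263845 238.9909794 ]] [[202.89791536 266.97293819]] [[173.922957  181.8670458]]
[[147. 356.]
 [205. 275.]
 [234. 291.]
 [176. 259.]]
```

```bash
python3 - <<'E'
from bench import manip
from h import *
c=manip.capture('scene'); im=cv2.resize(c['image'][205:260,245:315,::-1],None,fx=11,fy=11,interpolation=2)
im=cv2.convertScaleAbs(im,alpha=1.8)
for z,col in((-.0035,(0,0,255)),(.024,(0,255,0))):
    p=(proj(c,[.526,-.144,z])[0]-[245,205])*11; cv2.circle(im,tuple(p.astype(int)),4,col,1)
cv2.imwrite('pics/tip.png',im)
E
```

```text
(no output)
```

View pics/tip.png

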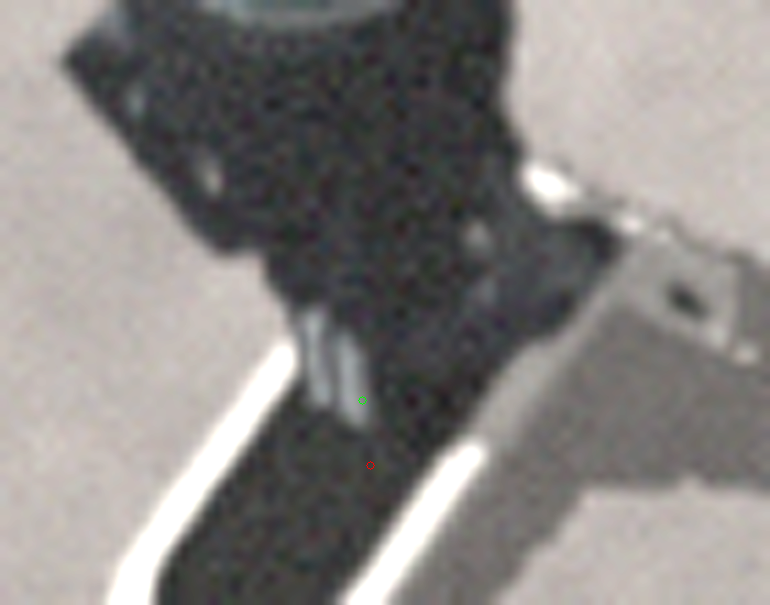

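The pad tips show at about (340,415), which puts them near z 0.033. The reported TCP therefore reads about 35 mm too low, and I have to go deeper. I'll reopen and descend in steps, watching the force.

Emit:
servo_tool(increments=[[0,0,-0.03,0,0,0],[0,0,-0.03,0,0,0],[0,0,-0.03,0,0,0],[0,0,-0.03,0,0,0],[0,0,-0.03,0,0,0],[0,0,-0.03,0,0,0],[0,0,-0.03,0,0,0],[0,0,-0.03,0,0,0]], grip=0.7)

```text
clock: 5.95
tcp_pos: [0.5261, -0.1438, 0.001]
eef_rot: [0.369, 0.93, 0.0, -0.0]
force: [-0.8, -0.0, 0.2]
gripper_width: 0.847
gripper_force: 0.0
```

Emit:
servo_tool(increments=[[0,0,0.02,0,0,0],[0,0,0.05,0,0,0],[0,0,0.08,0,0,0],[0,0,0.11,0,0,0],[0,0,0.13,0,0,0],[0,0,0.13,0,0,0]])

```text
clock: 6.45
tcp_pos: [0.5254, -0.1435, -0.0195]
eef_rot: [0.369, 0.93, 0.0, -0.001]
force: [-0.6, 0.1, -0.2]
gripper_width: 0.847
gripper_force: 0.0
```

Emit:
servo_tool(increments=[[0,0,0.01,0,0,0],[0,0,0.02,0,0,0],[0,0,0.03,0,0,0],[0,0,0.04,0,0,0],[0,0,0.05,0,0,0],[0,0,0.06,0,0,0],[0,0,0.06,0,0,0]])

```text
clock: 7.03
tcp_pos: [0.5259, -0.1437, -0.0278]
eef_rot: [0.369, 0.93, 0.0, -0.0]
force: [0.3, -0.3, 0.1]
gripper_width: 0.849
gripper_force: 0.0
```

Emit:
servo_tool(increments=[[0,0,0.01,0,0,0],[0,0,0.02,0,0,0],[0,0,0.03,0,0,0],[0,0,0.03,0,0,0]])

```text
clock: 7.37
tcp_pos: [0.5259, -0.1437, -0.0323]
eef_rot: [0.369, 0.93, 0.0, -0.0]
force: [-0.0, -0.1, 0.4]
gripper_width: 0.85
gripper_force: 0.0
```

```bash
python3 - <<'E'
from bench import manip
from h import *
c=manip.capture('scene'); im=cv2.resize(c['image'][195:260,240:320,::-1],None,fx=9,fy=9,interpolation=2)
cv2.imwrite('pics/tip2.png',cv2.convertScaleAbs(im,alpha=1.8)); print(manip.get_obs()['tcp_pos'],manip.get_obs()['force'])
E
```

```text
[ 0.52598983 -0.14374637 -0.03215281] [-0.29926965  0.06525815  0.06082659]
```

View pics/tip2.png

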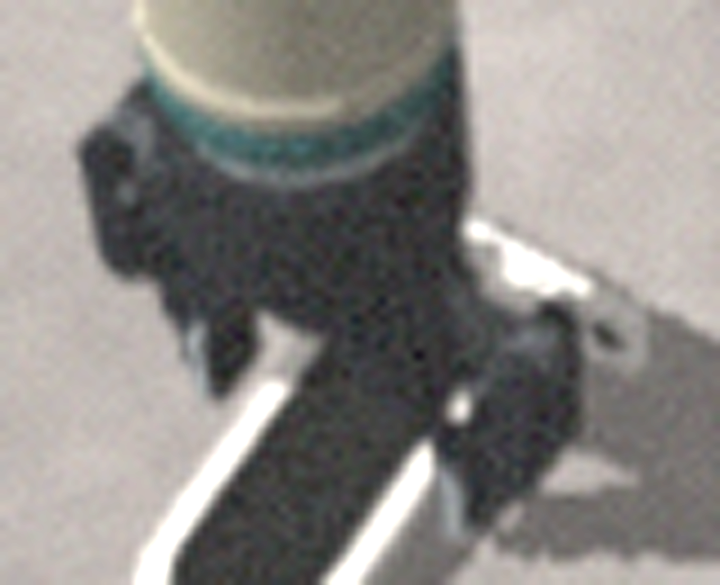

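The fingers now straddle the wing, with pad tips at raw pixels of about (263.3,238.9) and (291.7,254.4).

```bash
python3 - <<'E'
from est import *
y=np.radians(46.75);w=np.array([np.sin(y),-np.cos(y),0]);u=np.array([np.cos(y),np.sin(y),0])
for sg,uv in((1,[291.7,254.4]),(-1,[263.3,238.9])):
    for z in(0,.01,.02): print(sg,z,proj(s,np.array([.526,-.144,z])+.011*w+sg*.038*u),uv)
E
```

```text
1 0 [[288.91456602 257.11668806]] [291.7, 254.4]
1 0.01 [[288.73555355 255.05204286]] [291.7, 254.4]
1 0.02 [[288.55369782 252.95308081]] [291.7, 254.4]
-1 0 [[263.36185406 242.72267008]] [263.3, 238.9]
-1 0.01 [[262.98473531 240.59090657]] [263.3, 238.9]
-1 0.02 [[262.60180762 238.42476741]] [263.3, 238.9]
```

Emit:
servo_tool(increments=[[0,0,0.01,0,0,0],[0,0,0.02,0,0,0],[0,0,0.03,0,0,0],[0,0,0.03,0,0,0]])

```text
clock: 7.75
tcp_pos: [0.5259, -0.1437, -0.0368]
eef_rot: [0.369, 0.93, 0.0, -0.0]
force: [0.3, -0.2, -0.4]
gripper_width: 0.852
gripper_force: 0.0
```

Emit:
servo_tool(increments=[[0,0,0.01,0,0,0],[0,0,0.013,0,0,0],[0,0,0.013,0,0,0],[0,0,0.013,0,0,0]])

```text
clock: 8.08
tcp_pos: [0.5262, -0.1438, -0.0385]
eef_rot: [0.369, 0.93, 0.0, -0.0]
force: [-0.1, -0.5, -0.3]
gripper_width: 0.85
gripper_force: 0.0
```

Emit:
servo_tool(increments=[[0,0,0,0,0,0],[0,0,0,0,0,0],[0,0,0,0,0,0],[0,0,0,0,0,0],[0,0,0,0,0,0],[0,0,0,0,0,0],[0,0,0,0,0,0],[0,0,0,0,0,0]], grip=-1, force=80)

```text
clock: 8.75
tcp_pos: [0.5264, -0.1439, -0.0378]
eef_rot: [0.369, 0.93, 0.0, 0.0]
force: [-0.8, 0.8, 5.3]
gripper_width: 0.634
gripper_force: 84.1
```

Emit:
servo_tool(increments=[[0,0,-0.02,0,0,0],[0,0,-0.07,0,0,0],[0,0,-0.15,0,0,0],[0,0,-0.3,0,0,0],[0,0,-0.5,0,0,0],[0,0,-0.65,0,0,0],[0,0,-0.75,0,0,0],[0,0,-0.8,0,0,0],[0,0,-0.8,0,0,0],[0,0,-0.8,0,0,0]])

```text
clock: 9.58
tcp_pos: [0.5257, -0.1436, 0.0812]
eef_rot: [0.369, 0.93, 0.0, -0.0]
force: [0.0, -0.2, -2.3]
gripper_width: 0.638
gripper_force: 85.1
```

```bash
python3 go.py .53 -.03 .082 -.7;  python3 - <<'E'
from bench import manip
print(manip.get_obs()['wrist_torque'])
E
```

```text
inc [0.498, 0.571, -0.005] [-0.0002, -0.0002, 0.2636] rows 2.055594666374122 6.626939909485516
9.5833 tcp [ 0.5257 -0.1436  0.0812] F [ 0.   -0.24 -2.31] w 0.638 gf 85.08633255958557
tool axes yaw 46.75 tilt [-0.04  0.02]
[-0.01327485  0.01367174 -0.00122087]
```

Emit:
servo_tool(increments=[[0.06,0.07,0,0,0,0.03],[0.12,0.14,0,0,0,0.066],[0.2,0.22,0,0,0,0.1],[0.28,0.32,0,0,0,0.14],[0.36,0.42,0,0,0,0.18],[0.44,0.5,0,0,0,0.22],[0.48,0.55,0,0,0,0.245],[0.5,0.57,0,0,0,0.2636],[0.5,0.57,0,0,0,0.2636],[0.5,0.57,0,0,0,0.2636]])

```text
clock: 10.42
tcp_pos: [0.529, -0.0299, 0.0801]
eef_rot: [0.711, 0.704, -0.001, -0.001]
force: [0.1, -0.1, -2.8]
gripper_width: 0.634
gripper_force: 85.0
```

```bash
python3 go.py .614 .055 .03 -.7
```

```text
inc [0.571, 0.562, 0.333] [-0.001, -0.0001, 0.0008] rows 2.054462820806669 0.030786572338657222
10.4167 tcp [ 0.529  -0.0299  0.0801] F [ 0.13 -0.07 -2.81] w 0.634 gf 85.03106474876404
tool axes yaw -0.56 tilt [-0.17  0.02]
```

Emit:
servo_tool(increments=[[0.06,0.06,0.03,0,0,0],[0.16,0.16,0.08,0,0,0],[0.28,0.28,0.16,0,0,0],[0.4,0.4,0.22,0,0,0],[0.48,0.48,0.28,0,0,0.001],[0.54,0.53,0.31,0,0,0.001],[0.57,0.56,0.33,0,0,0.001],[0.57,0.56,0.33,0,0,0.001],[0.57,0.56,0.33,0,0,0.001],[0.57,0.56,0.33,0,0,0.001]])

```text
clock: 11.25
tcp_pos: [0.6146, 0.0536, 0.0324]
eef_rot: [0.713, 0.702, -0.0, -0.0]
force: [-0.8, 0.3, -2.8]
gripper_width: 0.638
gripper_force: 85.0
```

```bash
python3 go.py .614 .105 -.008 -.7; python3 - <<'E'
from bench import manip
from h import *
ims=[];import pickle
for n,(l,tp) in dict(scene=(360,210),top=(205,120)).items():
    c=manip.capture(n); pickle.dump(c,open(n+'1.pkl','wb'));ims.append(cv2.resize(c['image'][tp:tp+75,l:l+ (80 if n=='scene' else 64),::-1],None,fx=5.5,fy=8,interpolation=2))
im=cv2.convertScaleAbs(np.hstack(ims),alpha=1.8,beta=-60)
cv2.imwrite('pics/pre.png',im);print(im.shape)
E
```

```text
inc [0.343, -0.009, 0.269] [-0.0001, 0.0001, -0.0011] rows 1.2330812553243238 0.027838629748977613
11.25 tcp [0.6146 0.0536 0.0324] F [-0.77  0.29 -2.82] w 0.638 gf 84.99064207077026
tool axes yaw -0.9 tilt [-0.03 -0.02]
(600, 792, 3)
```

View pics/pre.png

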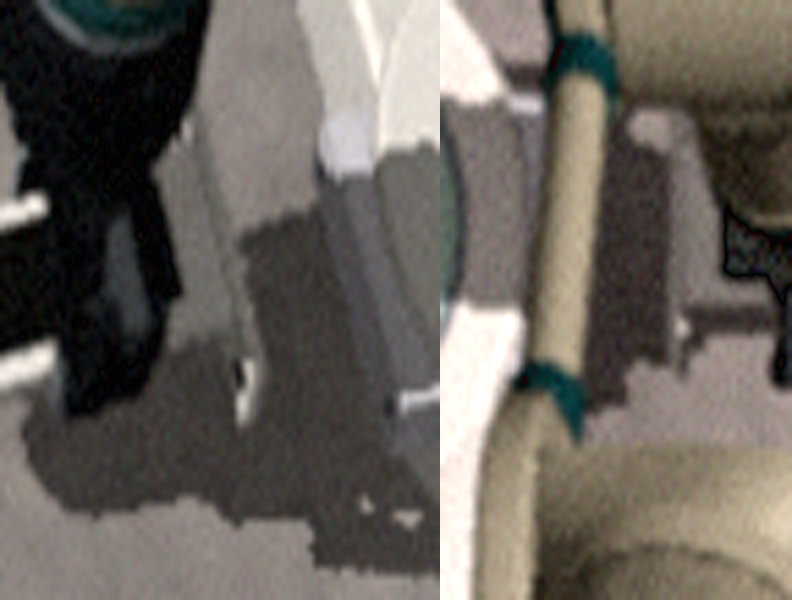

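The scene crop shows the flange's near end at about crop (255,362) to (250,420) and its far top at (197,122). The pad is to the right, with its near end at about (395,410). I'll check the kinematic prediction against these points and the pad's.

```bash
python3 - <<'E'
from fit import *
s1=pickle.load(open('scene1.pkl','rb'))
q=[.6146,.0545,.0704,np.radians(-.9)]
C=[[50,70,30],[50,70,0],[50,64,30],[50,64,0],[-50,70,30],[-50,64,30]]
print(((proj(s1,pose(q,C))-[360,210])*[5.5,8]).round())
print('pad',((proj(s1,pose(np.load('pad.npy'),[[50,0,15],[50,0,-15],[-50,0,15],[-50,0,-15]]))-[360,210])*[5.5,8]).round())
# automatic: edges of flange by bright end strip
g=s1['image'][250:268,398:412].mean(2).round().astype(int); print(g)
E
```

```text
[[269. 372.]
 [254. 426.]
 [254. 376.]
 [240. 429.]
 [193.  71.]
 [179.  74.]]
pad [[401. 399.]
 [384. 450.]
 [321. 109.]
 [307. 164.]]
[[ 90  89  89  87  78  76  88  91  77  66  65  65  60  65]
 [ 80  79  81  81  81  77  90  91  85  70  62  67  63  63]
 [ 69  71  73  74  79  74  83  91  91  75  66  64  66  68]
 [ 67  68  77  81  78  76  78  86  86  82  67  60  65  63]
 [ 67  68  67  78  74  74  82  86  87  88  69  61  62  61]
 [ 65  64  68  73  59  62 111 129 103  90  76  64  64  63]
 [ 66  61  67  69  63  49 101 136 109  91  78  67  63  65]
 [ 66  64  63  67  73  50  82 131 107  90  76  66  65  66]
 [ 63  68  60  64  75  75  99 121 100  80  70  64  59  67]
 [ 66  65  65  61  73 115 129 113  92  74  68  64  67  63]
 [ 65  64  64  62  76 131 139 107  87  75  66  64  66  62]
 [ 66  64  64  61  68 121 127 100  84  67  63  63  65  63]
 [ 67  67  66  65  70 104 104  87  72  66  63  65  65  63]
 [ 68  68  65  62  63  79  78  71  65  63  67  71  63  64]
 [ 65  66  66  66  61  68  65  68  67  66  66  66  68  68]
 [ 69  66  67  63  65  63  65  70  64  65  64  67  66  65]
 [ 63  65  66  65  66  67  65  67  67  64  67  67  68  68]
 [ 69  67  63  65  68  65  64  66  61  66  69  67  65  65]]
```

```bash
python3 - <<'E'
from fit import *
t1=pickle.load(open('top1.pkl','rb'));s1=pickle.load(open('scene1.pkl','rb'))
q=[.6146,.0545,.0704,np.radians(-.9)]
C=[[50,70,30],[50,64,30],[-50,70,30],[-50,64,30],[50,70,0],[-50,70,0]]
print(proj(t1,pose(q,C)).round(1).tolist()); print(proj(s1,pose(q,C)).round(1).tolist())
print('pad top',proj(t1,pose(np.load('pad.npy'),[[50,0,15],[-50,0,15]])).round(1))
g=t1['image'].mean(2).round().astype(int)
print(g[128:142,232:256]);print(g[156:174,232:256])
print(s1['image'].mean(2).round().astype(int)[214:234,388:404])
E
```

```text
[[246.5, 128.1], [248.7, 128.1], [246.1, 164.4], [248.3, 164.4], [248.0, 130.7], [247.6, 166.1]]
[[408.8, 256.5], [406.2, 257.0], [395.1, 218.8], [392.6, 219.2], [406.2, 263.2], [393.0, 226.1]]
pad top [[225.1 131.6]
 [224.7 166.8]]
[[ 58  58  55  55  59  75  81  83  88  86  82  82  87  87  85  87  86  82
   85  89  87  88  84  87]
 [ 80  65  60  55  55  69  75  80  81  79  80  76  85  84  81  82  79  88
   86  77  82  80  83  81]
 [111  96  75  55  52  56  72  78  77  77  71  74  78  75  72  74  73  75
   78  75  80  77  79  74]
 [127 123  97  61  51  53  60  65  73  65  66  65  70  68  71  69  68  69
   74  68  65  73  72  75]
 [129 125 109  75  65  67  64  61  60  66  65  64  67  64  61  67  64  63
   59  55  62  63  61  64]
 [125 128 110  86  70  76  69  62  74  81  83  81  81  81  77  73  72  65
   59  54  56  60  54  55]
 [131 126 109  79  64  71  63  75  92 114 113 114 112 108  97  92  90  81
   68  60  57  63  63  61]
 [128 123 108  74  64  58  68  90 111 116 112 115 117 116 103  91  90  92
   87  70  54  62  63  67]
 [128 125 100  76  59  59  68  88 105 111 114 114 111 111 1
[... 3007 characters left out ...]
 105 108 107 104 109 109 110]
 [ 37  34  32  36  36  66  86  92  92 101 106 108 113 109 109 107]
 [ 32  34  31  27  45 100 105  92  92  98 102 110 108 109 110 109]
 [ 37  35  31  45  54 108 115  90  89  93 106 107 108 108 110 114]
 [ 31  36  44  82  79 102 106  82  85  93 102 108 109 109 111 110]
 [ 29  46  70 102  99  93  95  85  90  92  99 107 108 111 110 110]
 [ 41  69  86  95  94  95  91  86  86  90  94 105 107 110 108 110]
 [ 69  85  94  97  93  91  94  90  87  87  95 104 108 107 107 108]
 [ 82  90  94  91  95  92  93  93  86  85  93  99 103 109 109 106]
 [ 67  84  93  90  96  91  92  91  85  85  90  95 104 106 111 107]
 [ 47  77  96  90  92  89  93  89  90  87  92  93 104 106 106 108]]
```

Top and scene views agree with the prediction to about 0.5 px. I'll move to 15 mm short of contact at the final height.

Emit:
servo_tool(increments=[[0.04,0,0.03,0,0,0],[0.1,-0.002,0.08,0,0,-0.0005],[0.16,-0.004,0.13,0,0,-0.001],[0.22,-0.006,0.18,0,0,-0.001],[0.28,-0.007,0.22,0,0,-0.001],[0.32,-0.007,0.25,0,0,-0.001],[0.343,-0.007,0.269,0,0,-0.001],[0.343,-0.007,0.269,0,0,-0.001],[0.343,-0.007,0.269,0,0,-0.001],[0.343,-0.007,0.269,0,0,-0.001]])

```text
clock: 12.18
tcp_pos: [0.6153, 0.1056, -0.008]
eef_rot: [0.711, 0.703, 0.0, 0.0]
force: [-0.5, -0.4, -2.4]
gripper_width: 0.634
gripper_force: 85.1
```

```bash
python3 go.py .6145 .115 -.008 -.7; python3 - <<'E'
from fit import *
from bench import manip
o=manip.get_obs()
cs={n:manip.capture(n) for n in('scene','top')}
x,y,z=o['tcp_pos']; M=R.from_quat(o['eef_rot']).as_matrix(); yaw=np.arctan2(M[1,1],M[0,1])
q=[x,y+.0009,z+.038,yaw]
C=[[50,70,30],[50,70,0],[50,64,30],[50,64,0],[-50,70,30],[-50,70,0]]
for n,c in cs.items():
    pickle.dump(c,open(n+'2.pkl','wb')); print(n,proj(c,pose(q,C)).round(1).tolist()); print(' pad',proj(c,pose(np.load('pad.npy'),[[50,0,15],[50,0,-15],[-50,0,15],[-50,0,-15]])).round(1).tolist())
g=cs['scene']['image'].mean(2).round().astype(int); print(g[250:276,414:440])
E
```

```text
inc [0.063, -0.006, -0.0] [0.0002, 0.0, 0.0] rows 0.22525774613264213 0.0058012897830548625
12.1833 tcp [ 0.6153  0.1056 -0.008 ] F [-0.5  -0.36 -2.4 ] w 0.634 gf 85.07584691047668
tool axes yaw -0.7 tilt [ 0.04 -0.01]
scene [[427.3, 261.5], [424.4, 267.8], [424.8, 261.9], [421.9, 268.3], [413.0, 225.1], [410.6, 232.0]]
 pad [[433.0, 259.9], [429.9, 266.2], [418.4, 223.6], [415.8, 230.5]]
top [[230.0, 131.5], [231.9, 134.0], [232.1, 131.5], [233.9, 134.0], [229.6, 166.7], [231.5, 168.2]]
 pad [[225.1, 131.6], [227.1, 134.0], [224.7, 166.8], [226.8, 168.4]]
[[ 93  89  91  94  90  92  86  91  89  66  72  75  74  70  76  80  88  87
   85  88  86  83  81  86  91  93]
 [ 93  88  92  93  90  90  80  89  88  73  72  72  73  75  72  76  86  89
   86  85  92  84  79  80  86  89]
 [ 92  94  93  93  94  95  84  84  90  86  70  73  72  74  76  74  85  89
   86  87  88  85  86  81  84  87]
 [ 90  92  90  97  95  93  91  81  91  88  74  74  74  72  75  75  77  83
   85  87  88  87  84  82  82  81]
 [ 93  94  92  94  92  91  88  80  89  93  76  73  72  72  70  74  76  84
   88  84  87  86  86  84  
[... 1597 characters left out ...]
68  69  67
   64  69  68  72  85  89  88  80]
 [ 65  62  64  66  65  68  70  68  68  65  69  63  64  65  66  86  99  75
   67  72  70  71  78 104 108  87]
 [ 60  65  61  63  62  65  70  66  69  66  65  70  69  69  69  85 101  73
   66  67  73  72  76  93 101  83]
 [ 68  67  69  69  69  70  68  68  69  65  68  67  66  65  70  73  68  69
   70  71  89 109 111 111 108  97]
 [100 101 105 102 106 102  77  67  68  69  69  70  68  65  67  67  67  70
   65  69  71  77  92 108  90  75]
 [105 105 104 107 109 110 107  72  68  62  65  67  67  67  64  69  69  69
   68  71  69  67  69  74  72  68]
 [106 106 104 107 108 108 106  73  67  68  64  68  67  66  63  67  69  65
   73  68  72  70  71  68  66  69]]
```

```bash
python3 - <<'E'
from fit import *
from scipy.ndimage import gaussian_filter
s0=pickle.load(open('scene0.pkl','rb'));s2=pickle.load(open('scene2.pkl','rb'));t2=pickle.load(open('top2.pkl','rb'))
def dark(c,u0,u1,v0,v1,base):
    g=c['image'].mean(2)[v0:v1,u0:u1]; w=np.clip(base-g,0,None); V,U=np.mgrid[v0:v1,u0:u1]; return np.array([(w*U).sum(),(w*V).sum()])/w.sum()
p=np.load('pad.npy'); hr=np.load('hr.npy')
print('pad holes s0',dark(s0,428,433,257,264,65),dark(s0,416,422,228,235,65))
q=[.6153,.1065,.030,np.radians(-.7)]
for h in(40,42,44): print(h,'pad',proj(s0,pose(p,[[h,0,0],[-h,0,0]])).round(2).tolist(),'hr now',proj(s2,pose(q,[[h,64,15]])).round(2).tolist(),'hr start',proj(s0,pose(hr,[[h,64,15],[-h,64,15]])).round(2).tolist())
# start holes of the handrest seen at fl.png (178,76),(342,162)
print('hr start meas',dark(s0,277,283,214,221,95),dark(s0,303,311,228,236,95))
print('hr now meas',dark(s2,420,424,257,265,70))
g=gaussian_filter(t2['image'].mean(2),0).round().astype(int); print(g[126:142,222:242]);print(g[160:174,220:242])
E
```

```text
pad holes s0 [nan nan] [nan nan]
40 pad [[429.93, 259.31], [418.43, 230.53]] hr now [[421.91, 261.34]] hr start [[306.45, 231.71], [279.78, 217.61]]
42 pad [[430.23, 260.06], [418.16, 229.84]] hr now [[422.2, 262.1]] hr start [[307.14, 232.07], [279.13, 217.27]]
44 pad [[430.53, 260.82], [417.88, 229.16]] hr now [[422.49, 262.86]] hr start [[307.82, 232.43], [278.48, 216.92]]
hr start meas [279.38269231 217.62692308] [305.24252186 232.92406811]
hr now meas [421.50194553 260.307393  ]
[[113 110 109 110 115 109 109 112 109 112 113 109 108 110 111 111 111 111
  113 106]
 [111 111 110 106 111 111 107 107 112 108 109 108 110 106 107 106 108 108
  103 108]
 [110 109 110 108 111 105 109 106 101 108 105 103 104 105 111 101 106 106
  105 104]
 [103 107 105 103 107 103 103 104 105 105 102 102 101 104 101 102 107 101
  102 102]
 [101 103 106 103  99 101  99 100  99 104 100 102 100  99  97 104  99 101
   95 103]
 [102  99  97 101 101  99 101 102 100  94  98 102  99  93 102  96 101  94
   98  95]
 [ 95  96  91  96  93  97 101  96  95  91  99  95  95  95  96  90  92  92
   96  96]
 [ 95  91  93  9
[... 1414 characters left out ...]
 126 122  97  73  62  56  62  81  98  87  67  68  88 107 105
  111 105 107  99]
 [ 80  77  81  73  77  73  63  63  57  58  68  72  73  66  67  92 111 111
  110 110 112 110]
 [ 62  60  52  61  57  60  57  54  56  52  62  61  63  65  64  85 107 110
  108 109 105 108]
 [ 60  59  56  59  61  64  63  58  66  64  64  58  71  68  76  87 103 109
  107 107 108 106]
 [ 69  65  68  69  73  69  77  78  79  79  84  85  87  91  90  97 107 105
  107 105 110 114]
 [ 85  91  88  88  87  90  87  90  92  96  97  94  97  98  97 102 108 106
  105 109 112 113]
 [ 91  92  91  88  88  92  88  90  91  92  94  97 101  96 103 107 107 111
  112 111 116 111]]<stdin>:5: RuntimeWarning: invalid value encountered in divide
```

Measurement shows x should move about +1.2 mm, while height and yaw are good. I'll approach gently.

Emit:
servo_tool(increments=[[0.01,0.004,0,0,0,0],[0.02,0.008,0,0,0,0],[0.03,0.008,0,0,0,0],[0.04,0.008,0,0,0,0],[0.05,0.008,0,0,0,0],[0.055,0.008,0,0,0,0],[0.06,0.008,0,0,0,0],[0.06,0.008,0,0,0,0],[0.06,0.008,0,0,0,0],[0.06,0.008,0,0,0,0]])

```text
clock: 13.12
tcp_pos: [0.6162, 0.1148, -0.0083]
eef_rot: [0.711, 0.703, -0.0, -0.0]
force: [-1.2, 0.6, -2.7]
gripper_width: 0.639
gripper_force: 85.1
```

```bash
python3 go.py .6165 .12 -.008 -.7; python3 - <<'E'
from fit import *
from bench import manip
c=manip.capture('top');s2=manip.capture('scene')
g=c['image'].mean(2).round().astype(int); print(g[162:172,218:236])
print(s2['image'].mean(2).round().astype(int)[253:272,418:440])
E
```

```text
inc [0.035, 0.002, -0.002] [-0.0, -0.0, 0.0] rows 0.12567710867634482 0.0008932478996417435
13.1167 tcp [ 0.6162  0.1148 -0.0083] F [-1.19  0.62 -2.66] w 0.639 gf 85.07719159126282
tool axes yaw -0.69 tilt [-0.  0.]
[[162 153 153 143 111  97  89  78  69  86 101 122 109  75  56  56  60  58]
 [152 160 168 160 131 105  84  74  66  82  96 110 104  73  63  59  59  60]
 [158 161 165 168 137 103  87  76  65  81  92  88  82  78  64  61  65  57]
 [161 165 171 168 144 113  87  68  61  83  86  81  81  78  74  70  69  63]
 [154 159 157 162 153 126  93  71  66  82  88  84  82  87  94 103  93  80]
 [118 120 115 127 122 107  82  71  69  80  78  76  69  86  98 113 106 103]
 [ 78  74  73  78  77  74  69  64  65  67  69  65  63  72  94 108 109 114]
 [ 76  63  68  59  55  64  57  62  64  65  63  63  63  69  87 105 111 109]
 [ 79  72  69  63  61  70  67  69  71  80  77  83  77  83  99 101 105 108]
 [ 82  82  81  81  89  88  89  89  90  95  95  93  98 102 108 108 107 108]]
[[ 93  94  92  91  95  93  91  82  91  87  77  73  79  86  83  88  85  83
   85  84  83  85]
 [ 97  96  94  93  93  91  87  80  89  8
[... 934 characters left out ...]
1  80  75  80  80  82  81  85
   85  81  83  81]
 [ 69  64  68  72  69  68  75 114 137 105  81  73  89 105  86  83  84  83
   81  82  82  81]
 [ 65  69  62  64  64  67  68  97 128  93  77  70  80  92  83  80  83  80
   86  84  84  86]
 [ 71  67  65  65  67  63  66  76  90  75  69  63  72  74  68  71  78  83
   82  82  84  82]
 [ 66  66  68  67  69  65  69  62  66  70  67  68  64  66  67  64  74  83
   82  82  90  86]
 [ 67  67  64  66  67  68  67  68  67  64  66  69  67  64  70  75  71  73
   82  89 112 113]
 [ 68  65  67  66  67  69  64  69  62  68  67  67  67  68  89 109  95  68
   78 107 131 114]
 [ 67  73  73  69  64  63  68  65  65  67  64  65  70  71  72  74  72  74
   77  96 116 102]]
```

Edges now agree within about 0.2 px in both views. Closing the last ~4.5 mm at about 4 mm/s.

Emit:
servo_tool(increments=[[0.003,0,0,0,0,0],[0.006,0,0,0,0,0],[0.009,0,0,0,0,0],[0.011,0,0,0,0,0],[0.013,0,0,0,0,0],[0.015,0,0,0,0,0],[0.017,0,0,0,0,0],[0.017,0,0,0,0,0]])

```text
clock: 13.88
tcp_pos: [0.6163, 0.1174, -0.0082]
eef_rot: [0.711, 0.703, 0.0, -0.0]
force: [-0.1, 0.0, -2.6]
gripper_width: 0.638
gripper_force: 85.1
```

Emit:
servo_tool(increments=[[0.002,0,0,0,0,0],[0.004,0,0,0,0,0],[0.006,0,0,0,0,0],[0.007,0,0,0,0,0],[0.007,0,0,0,0,0],[0.007,0,0,0,0,0]])

```text
clock: 14.38
tcp_pos: [0.6163, 0.1184, -0.0083]
eef_rot: [0.711, 0.703, 0.0, -0.0]
force: [-0.7, 0.4, -3.2]
gripper_width: 0.636
gripper_force: 85.1
```

Emit:
servo_tool(increments=[[0.002,0,0,0,0,0],[0.004,0,0,0,0,0],[0.006,0,0,0,0,0],[0.006,0,0,0,0,0],[0.006,0,0,0,0,0]])

```text
clock: 14.8
tcp_pos: [0.6163, 0.1193, -0.0083]
eef_rot: [0.711, 0.703, 0.0, -0.0]
force: [-0.3, -0.4, -3.0]
gripper_width: 0.636
gripper_force: 85.1
```

Emit:
servo_tool(increments=[[0.002,0,0,0,0,0],[0.004,0,0,0,0,0],[0.005,0,0,0,0,0],[0.005,0,0,0,0,0],[0.005,0,0,0,0,0]])

```text
clock: 15.22
tcp_pos: [0.6162, 0.1194, -0.0082]
eef_rot: [0.711, 0.703, -0.0, 0.0]
force: [0.6, -2.6, -2.7]
gripper_width: 0.641
gripper_force: 85.1
```

Contact. I'll increase the push in small steps.

Emit:
servo_tool(increments=[[0.002,0,0,0,0,0],[0.004,0,0,0,0,0],[0.004,0,0,0,0,0],[0.004,0,0,0,0,0],[0.004,0,0,0,0,0]])

```text
clock: 15.63
tcp_pos: [0.6162, 0.1195, -0.0082]
eef_rot: [0.711, 0.703, -0.001, 0.0]
force: [-0.2, -6.1, -1.8]
gripper_width: 0.635
gripper_force: 85.2
```

```bash
python3 go.py .6165 .12 -.008 -.7; python3 -c "
from bench import manip
print(manip.get_obs()['wrist_torque'])"
```

```text
inc [0.004, 0.002, -0.002] [-0.0001, 0.0005, -0.0] rows 0.013018252122651813 0.012679195745172648
15.6333 tcp [ 0.6162  0.1195 -0.0082] F [-0.18 -6.11 -1.76] w 0.635 gf 85.1667594909668
tool axes yaw -0.7 tilt [-0.02 -0.09]
[-0.78145628  0.0804257  -0.21277791]
```

Contact pressure is toward the flange's +x end (moment about z of -0.21 N m), so I'll trim the yaw by about 0.3 degrees while bringing the push up.

Emit:
servo_tool(increments=[[0.001,0,0,0,0,0.0008],[0.003,0,0,0,0,0.0017],[0.004,0,0,0,0,0.0017],[0.004,0,0,0,0,0.0017],[0.004,0,0,0,0,0.0017],[0.004,0,0,0,0,0.0017]])

```text
clock: 16.13
tcp_pos: [0.6158, 0.1197, -0.0082]
eef_rot: [0.713, 0.701, -0.001, 0.0]
force: [-1.2, -6.8, -1.5]
gripper_width: 0.641
gripper_force: 85.3
```

```bash
python3 go.py .6165 .12 -.008 -.7; python3 -c "
from bench import manip
print(manip.get_obs()['wrist_torque'])"
```

```text
inc [0.002, 0.005, -0.001] [-0.0003, 0.0007, -0.0016] rows 0.016565116457019725 0.044999246429876405
16.1333 tcp [ 0.6158  0.1197 -0.0082] F [-1.18 -6.84 -1.5 ] w 0.641 gf 85.25288343429565
tool axes yaw -0.99 tilt [-0.06 -0.13]
[-0.93162763  0.14189199 -0.18203705]
```

Emit:
servo_tool(increments=[[0.001,0,0,0,0,0.001],[0.001,0,0,0,0,0.002],[0.001,0,0,0,0,0.0025],[0.001,0,0,0,0,0.0025],[0.001,0,0,0,0,0.0025],[0.001,0,0,0,0,0.0025]])

```text
clock: 16.63
tcp_pos: [0.6156, 0.1196, -0.0083]
eef_rot: [0.715, 0.699, -0.002, 0.001]
force: [-0.4, -6.4, -0.9]
gripper_width: 0.638
gripper_force: 85.3
```

```bash
python3 go.py .6165 .12 -.008 -.7; python3 -c "
from bench import manip
print(manip.get_obs()['wrist_torque'])"
```

```text
inc [0.003, 0.006, -0.002] [-0.0004, 0.001, -0.0034] rows 0.02234248758101333 0.08905582803988231
16.6333 tcp [ 0.6156  0.1196 -0.0083] F [-0.38 -6.37 -0.93] w 0.638 gf 85.27946949005127
tool axes yaw -1.31 tilt [-0.08 -0.17]
[-1.00727616  0.18194169  0.32649707]
```

The moment flipped, so the square yaw lies between these two. I'll back off 0.2 degrees and raise the push towards 10 N.

Emit:
servo_tool(increments=[[0.001,0,0,0,0,-0.0005],[0.003,0,0,0,0,-0.0011],[0.004,0,0,0,0,-0.0011],[0.004,0,0,0,0,-0.0011],[0.004,0,0,0,0,-0.0011],[0.004,0,0,0,0,-0.0011]])

```text
clock: 17.13
tcp_pos: [0.6158, 0.1196, -0.0082]
eef_rot: [0.714, 0.7, -0.002, 0.001]
force: [-0.4, -8.4, -2.0]
gripper_width: 0.637
gripper_force: 85.3
```

```bash
python3 go.py .6165 .12 -.008 -.7; python3 - <<'E'
from fit import *
from bench import manip
print(manip.get_obs()['wrist_torque'])
c=manip.capture('top');s2=manip.capture('scene')
g=c['image'].mean(2).round().astype(int); print(g[162:171,218:234])
print(s2['image'].mean(2).round().astype(int)[255:270,420:440])
E
```

```text
inc [0.003, 0.005, -0.001] [-0.0003, 0.0012, -0.0025] rows 0.017661209734576886 0.06924605233867062
17.1333 tcp [ 0.6158  0.1196 -0.0082] F [-0.42 -8.42 -1.98] w 0.637 gf 85.3082799911499
tool axes yaw -1.14 tilt [-0.07 -0.21]
[-1.2463256   0.17722371  0.17444724]
[[150 122 104  96  94  89  93  92 103 123 108  74  57  61  57  63]
 [153 147 130  99  96  97  92  94  96  99  91  71  53  61  56  60]
 [159 160 133 103  95 101  89  91  93  87  84  76  57  58  55  59]
 [158 164 137  99  96  97  95  90  94  86  81  77  70  72  79  70]
 [154 156 129 101  92  94  92  90  85  73  70  79  95 102 107 106]
 [117 115 112  97  88  80  81  84  84  72  73  91 103 106 110 110]
 [ 83  74  79  72  67  67  69  64  73  71  70  84  98 108 108 110]
 [ 70  71  64  61  65  64  65  62  61  69  67  71  93 100 107 105]
 [ 72  74  73  69  69  74  75  80  87  87  85  92 102 107 112 109]]
[[ 88  89  90  85  85  73  81  78  83  90  91  84  88  87  87  86  88  87
   85  84]
 [ 82  76  75  67  79  73  76  78  78  93  89  83  85  85  87  87  90  88
   82  90]
 [ 70  67  62  69  72  77  75  74  81  80  86  86  84  87  84
[... 344 characters left out ...]
  84  82
   81  83]
 [ 66  62  68  70  64  67  78  77  72 114 112  87  85  84  80  81  85  82
   81  83]
 [ 68  67  66  65  63  66  91 125 113 124  93  92  94  86  82  86  81  82
   80  83]
 [ 60  67  63  65  65  69  89 138 134 114  85  83  82  85  84  88  84  82
   81  78]
 [ 65  70  66  68  63  71  76 118 130  95  91  95  83  83  84  87  83  83
   82  84]
 [ 69  67  66  65  66  64  69  92 121  96 104  94  81  77  81  84  84  80
   83  80]
 [ 65  66  67  69  65  64  64  70  82  73  72  67  69  71  78  84  84  82
   86  84]
 [ 68  65  68  67  66  64  63  68  66  66  65  69  68  65  75  82  83  84
   86  90]
 [ 66  67  69  67  65  65  68  67  65  67  67  63  65  66  69  75  84  89
  113 130]]
```

Flush, with edges aligned in both views. I'll trim to about 10 N and hold.

Emit:
servo_tool(increments=[[0.001,0,0,0,0,-0.0003],[0.002,0,0,0,0,-0.0004],[0.002,0,0,0,0,-0.0004],[0.002,0,0,0,0,-0.0004],[0.002,0,0,0,0,-0.0004],[0.002,0,0,0,0,-0.0004],[0.002,0,0,0,0,-0.0004],[0.002,0,0,0,0,-0.0004],[0.002,0,0,0,0,-0.0004],[0.002,0,0,0,0,-0.0004],[0.002,0,0,0,0,-0.0004],[0.002,0,0,0,0,-0.0004]])

```text
clock: 18.23
tcp_pos: [0.6157, 0.1196, -0.0082]
eef_rot: [0.714, 0.7, -0.002, 0.001]
force: [-1.7, -8.8, -1.8]
gripper_width: 0.637
gripper_force: 85.3
```

```bash
python3 go.py .6165 .12 -.008 -.7;python3 -c "
from bench import manip
print(manip.get_obs()['wrist_torque'])"
```

```text
inc [0.003, 0.005, -0.001] [-0.0004, 0.0013, -0.0022] rows 0.018671096703247656 0.06574854014244945
18.2333 tcp [ 0.6157  0.1196 -0.0082] F [-1.69 -8.79 -1.76] w 0.637 gf 85.30493974685669
tool axes yaw -1.1 tilt [-0.08 -0.23]
[-1.32815843  0.22428066  0.00473869]
```

Emit:
servo_tool(increments=[[0.001,0,0,0,0,0],[0.0015,0,0,0,0,0],[0.0015,0,0,0,0,0],[0.0015,0,0,0,0,0],[0.0015,0,0,0,0,0],[0.0015,0,0,0,0,0],[0.0015,0,0,0,0,0],[0.0015,0,0,0,0,0],[0.0015,0,0,0,0,0],[0.0015,0,0,0,0,0],[0.0015,0,0,0,0,0],[0.0015,0,0,0,0,0],[0.0015,0,0,0,0,0],[0.0015,0,0,0,0,0],[0.0015,0,0,0,0,0],[0.0015,0,0,0,0,0],[0.0015,0,0,0,0,0],[0.0015,0,0,0,0,0],[0.0015,0,0,0,0,0],[0.0015,0,0,0,0,0]])

```text
clock: 19.9
tcp_pos: [0.6157, 0.1196, -0.0082]
eef_rot: [0.714, 0.7, -0.002, 0.001]
force: [-1.4, -9.3, -1.0]
gripper_width: 0.636
gripper_force: 85.3
```

Emit:
servo_tool(increments=[[0,0,0,0,0,0],[0,0,0,0,0,0],[0,0,0,0,0,0],[0,0,0,0,0,0],[0,0,0,0,0,0],[0,0,0,0,0,0],[0,0,0,0,0,0],[0,0,0,0,0,0],[0,0,0,0,0,0],[0,0,0,0,0,0],[0,0,0,0,0,0],[0,0,0,0,0,0],[0,0,0,0,0,0],[0,0,0,0,0,0],[0,0,0,0,0,0],[0,0,0,0,0,0],[0,0,0,0,0,0],[0,0,0,0,0,0],[0,0,0,0,0,0],[0,0,0,0,0,0]])

```text
clock: 21.57
tcp_pos: [0.6157, 0.1196, -0.0082]
eef_rot: [0.714, 0.7, -0.002, 0.001]
force: [-1.2, -10.0, -0.8]
gripper_width: 0.633
gripper_force: 85.3
```

Emit:
servo_tool(increments=[[0,0,0,0,0,0],[0,0,0,0,0,0],[0,0,0,0,0,0],[0,0,0,0,0,0],[0,0,0,0,0,0],[0,0,0,0,0,0],[0,0,0,0,0,0],[0,0,0,0,0,0],[0,0,0,0,0,0],[0,0,0,0,0,0],[0,0,0,0,0,0],[0,0,0,0,0,0],[0,0,0,0,0,0],[0,0,0,0,0,0],[0,0,0,0,0,0],[0,0,0,0,0,0],[0,0,0,0,0,0],[0,0,0,0,0,0],[0,0,0,0,0,0],[0,0,0,0,0,0]])

```text
clock: 23.23
tcp_pos: [0.6157, 0.1196, -0.0082]
eef_rot: [0.714, 0.7, -0.002, 0.001]
force: [-1.0, -9.8, -1.2]
gripper_width: 0.636
gripper_force: 85.3
```

Emit:
servo_tool(increments=[[0,0,0,0,0,0],[0,0,0,0,0,0],[0,0,0,0,0,0],[0,0,0,0,0,0],[0,0,0,0,0,0],[0,0,0,0,0,0],[0,0,0,0,0,0],[0,0,0,0,0,0],[0,0,0,0,0,0],[0,0,0,0,0,0],[0,0,0,0,0,0],[0,0,0,0,0,0],[0,0,0,0,0,0],[0,0,0,0,0,0],[0,0,0,0,0,0],[0,0,0,0,0,0],[0,0,0,0,0,0],[0,0,0,0,0,0],[0,0,0,0,0,0],[0,0,0,0,0,0]])

```text
clock: 24.9
tcp_pos: [0.6157, 0.1196, -0.0082]
eef_rot: [0.714, 0.7, -0.002, 0.001]
force: [-1.5, -9.4, -0.8]
gripper_width: 0.637
gripper_force: 85.3
```

```bash
python3 go.py .6165 .12 -.008 -.7;python3 -c "
from bench import manip
print(manip.get_obs()['wrist_torque'])"
```

```text
inc [0.003, 0.005, -0.001] [-0.0004, 0.0014, -0.0022] rows 0.018492902962489427 0.06665760880594038
24.9 tcp [ 0.6157  0.1196 -0.0082] F [-1.53 -9.37 -0.81] w 0.637 gf 85.30879497528076
tool axes yaw -1.1 tilt [-0.08 -0.25]
[-1.47049614  0.16853183 -0.08933673]
```

```bash
python3 -c "
from bench import manip
print(manip.sign_off())"
```

```text
the job is handed in; nothing more can be done
None
```

The handrest's flange is flat on the pad, square and edge to edge to about 1 mm. The arm still grips it and has pushed steadily at about 9.6 N for over 6 s, so you can put the screws in; I handed the job in at about 25 s.

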